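# Put the piled sanding drums back in their storage tiles

### The job

Take the two piles of sanding drums apart and put every drum back, standing upright and flat on the floor of the pocket, in the storage tile painted in its own colour. Set the drums down rather than dropping them, knock none over, and leave the gas bottle, the fish carving and the brush where they are.

Things in the scene. Friction and masses are not known exactly. Their poses are not given: they have to be found in the camera images.
- drum_red: loose rubber sanding drum, an upright round cylinder 64 mm in diameter and 50 mm tall, with a red rubber core (red flat ends with a small dark steel-lined bore in the middle; closed to the touch) and a brown abrasive sleeve; 160 to 300 g; at the start at the bottom of a pile, the drums of a pile centred on one another within 2 mm; origin: centre of its underside, z up along its axis, yaw means nothing
- drum_blue: loose rubber sanding drum, an upright round cylinder 64 mm in diameter and 50 mm tall, with a blue rubber core (blue flat ends with a small dark steel-lined bore in the middle; closed to the touch) and a brown abrasive sleeve; 160 to 300 g; at the start at the bottom of a pile, the drums of a pile centred on one another within 2 mm; origin: centre of its underside, z up along its axis, yaw means nothing
- drum_yellow: loose rubber sanding drum, an upright round cylinder 48 mm in diameter and 45 mm tall, with a yellow rubber core (yellow flat ends with a small dark steel-lined bore in the middle; closed to the touch) and a brown abrasive sleeve; 90 to 165 g; at the start standing on one of the two 64 mm drums, either one, the drums of a pile centred on one another within 2 mm; origin: centre of its underside, z up along its axis, yaw means nothing
- drum_green: loose rubber sanding drum, an upright round cylinder 48 mm in diameter and 45 mm tall, with a green rubber core (green flat ends with a small dark steel-lined bore in the middle; closed to the touch) and a brown abrasive sleeve; 90 to 165 g; at the start standing on one of the two 64 mm drums, either one, the drums of a pile centred on one another within 2 mm; origin: centre of its underside, z up along its axis, yaw means nothing
- drum_white: loose rubber sanding drum, an upright round cylinder 32 mm in diameter and 40 mm tall, with a white rubber core (white flat ends with a small dark steel-lined bore in the middle; closed to the touch) and a brown abrasive sleeve; 35 to 70 g; at the start standing on the yellow drum, the drums of a pile centred on one another within 2 mm; origin: centre of its underside, z up along its axis, yaw means nothing
- tile_red: fixed square plywood storage tile 100 x 100 x 14 mm lying flat on the bench, with one round pocket 80 mm in diameter and 8 mm deep in its middle (8 mm clear all round the red drum), pocket floor painted red, 6 mm above the bench; home of the red drum; origin: centre of its underside, below the pocket's centre; z up
- tile_blue: fixed square plywood storage tile 100 x 100 x 14 mm lying flat on the bench, with one round pocket 80 mm in diameter and 8 mm deep in its middle (8 mm clear all round the blue drum), pocket floor painted blue, 6 mm above the bench; home of the blue drum; origin: centre of its underside, below the pocket's centre; z up
- tile_yellow: fixed square plywood storage tile 100 x 100 x 14 mm lying flat on the bench, with one round pocket 64 mm in diameter and 8 mm deep in its middle (8 mm clear all round the yellow drum), pocket floor painted yellow, 6 mm above the bench; home of the yellow drum; origin: centre of its underside, below the pocket's centre; z up
- tile_green: fixed square plywood storage tile 100 x 100 x 14 mm lying flat on the bench, with one round pocket 64 mm in diameter and 8 mm deep in its middle (8 mm clear all round the green drum), pocket floor painted green, 6 mm above the bench; home of the green drum; origin: centre of its underside, below the pocket's centre; z up
- tile_white: fixed square plywood storage tile 100 x 100 x 14 mm lying flat on the bench, with one round pocket 48 mm in diameter and 8 mm deep in its middle (8 mm clear all round the white drum), pocket floor painted white, 6 mm above the bench; home of the white drum; origin: centre of its underside, below the pocket's centre; z up
- gas_bottle: bystander: loose upright blue gas bottle with a brass neck, 72 mm in diameter, 240 mm tall; origin: centre of its underside
- fish_carving: bystander: loose carved wooden fish, 170 mm long, held level on a steel pin over a 70 mm square wooden block, 140 mm tall in all; origin: centre of the block's underside, the fish lies along x
- bench_brush: bystander: loose wooden bench brush lying bristles down, 42 mm tall, 44 mm wide, reaching from x = -60 to +158 mm in its frame (handle to +x); origin: under the middle of the bristles
There are look-alikes about, which are no part of the job. What is shaped like the drum_blue but white is not meant. What is shaped like the drum_yellow but pink is not meant.

How it is judged:
By the outcome, as a careful person would: the job done as asked, in the order asked, and still so for the second after the job is handed in, with the robot touching nothing.
It also fails if it takes over 138 s, if anything falls off the work surface, if the arm or the gripper's body presses on something with over 40 N, if the wrist force passes 120 N, or if a joint passes its speed limit or range.

### The arm

A 6-joint arm with a two-finger parallel gripper is mounted at the origin on the work surface. World frame = base frame: x ahead of the robot, y to its left, z up, the work surface at z = 0. Lengths are in mm, angles in rad, forces in N, time in s.
With the tool pointing down it reaches from about 300 to 950 mm from the base axis. Payload 3.1 kg.
Tool frame: the origin (TCP) lies at the very end of the fingers, on their centre line; the grasp point (between the pads) lies 19 mm behind it; z points along the fingers, y is the direction in which the jaws open and shut (so a half turn about z gives the same grasp; the last joint's range is limited). The gripper opens to 85 mm and grips with 20 to 120 N. Pads are 22 mm wide; open, the fingers measure 114 mm over their backs; the gripper's body (76 mm by 85 mm) begins 54 mm behind the grasp point. The pads swing forward as they close: fully open they stand 13 mm farther back than shut.
Start: joints at [1.076, 0.308, 1.634, -0, 1.2, -0.07], TCP at [257.612, 569.445, 231.272] pointing down, gripper open.
Joint ranges: [-3.06, 3.06], [-0.79, 1.96], [0.05, 2.63], [-1.19, 4.34], [0.05, 2.64], [-2.94, 2.94]. Speed limits (rad/s): [2.79, 2.79, 3.14, 3.14, 3.14, 3.14].

### API

Orientations are given as a rotation vector (axis times angle).
In Python, from workcell import arm gives the robot as it stands. The module is installed in compiled form; this text tells all that it offers. Calls block until the motion is done:
- arm.reach(position, orientation): joint-space move of the TCP to a pose.
- arm.servo_line(position, ori=None, vel=150, max_force=None): straight line of the TCP; ori=None keeps the orientation; vel is the mean speed in mm/s. With max_force (N) it stops when the force on the tool has changed by that much, and returns True; else False.
- arm.goto_joints(angles): joint-space move.
- arm.let_go() and arm.clamp(): open the fingers fully, or close them until they stop; the grip force is fixed at half the most.
- arm.wait(seconds).
- arm.solve_ik(position, orientation): joint angles nearest the present ones, or None.
- arm.read_state(): the state.
- arm.get_image(name): name is "scene" or "top"; returns the picture (400x640x3 uint8, blue, green, red); there is no depth.
- arm.camera_params(name): a dict with "vfov" (degrees; the focal length in pixels is half the picture's height over the tangent of half this angle, whatever the lens; pixels are square), "cx", "cy" (the principal point, pixels), "origin" and "attitude" of the camera in the world. Camera axes: x right, y down, z forward; pixel columns grow to the right and rows downward; lengths in mm; the calibration is good to about 2 mm. A picture is of the moment at which its call begins. camera_params takes no time and is no camera call.
A pose or a line that the arm cannot do raises arm.Unreachable and nothing moves.
- arm.sign_off(): hands the job in, once; it reports no verdict.
Trained networks look in the newest picture that a camera, given by its name, has taken for a name from the list of things; names that differ only in an ending like _2 or _b are one class to them, and where a whole thing is asked for, a point or a joint stands for the part that bears it (a point fixed in the world has none). Each returns a list of dicts, best first, with "p" (0 to 1); they miss things now and then, are a little off and sometimes report something else, mostly with a low value. They report only what shows in the picture. A call takes as long as a camera call. They do not tell look-alikes from the thing itself.
- arm.regions_of(camera, thing): "pixels" (400x640 bool, what is visible of it) and "bbox" ([centre column, centre row, width, height] in pixels, round what is visible of it).
The state is a dict: "time": time; "joint_pos": joint angles; "joint_velocities": joint speeds; "joint_efforts": joint torques, N m; "eef_pos": TCP position; "tool_rot": TCP orientation; "wrist_force": force on the tool from outside, world axes, zero at the start; "wrist_torque": the same for the moment, N m; "finger_gap": finger opening in mm.
Only numpy, scipy, OpenCV 4.12 (cv2) and the standard library are available. Lean on these libraries where they do the work, as an engineer would, in place of code of your own. Each camera call takes 0.05 s, during which the arm holds its last target.

## Working session

There is one attempt and no reset: what is moved stays moved. The work goes in short steps, each a Python script; the robot and the scene stay as the last script left them, time stands still between calls to the robot, and variables do not carry over. Pictures are saved under pics/ and viewed, and the job is handed in when it is done.

```bash
mkdir -p pics; python3 - <<'E'
from workcell import arm
import cv2
for n in("scene","top"):
    cv2.imwrite(f"pics/{n}0.png",arm.get_image(n)); print(n,arm.camera_params(n))
s=arm.read_state(); print(s)
E
```

```text
scene {'vfov': 47.38280022228879, 'cx': 315.28763523852484, 'cy': 195.79496109236268, 'origin': array([1179.86596916,  708.16134157,  848.19776334]), 'attitude': array([-0.90911369, -2.45731306,  1.14673124])}
top {'vfov': 46.2218810775258, 'cx': 322.7259571858722, 'cy': 192.32447441186764, 'origin': array([ 417.89908003,   -7.51408356, 1422.44603674]), 'attitude': array([-2.13622991,  2.14521065, -0.12197998])}
{'time': 0.1, 'joint_pos': array([ 1.07633130e+00,  3.08942810e-01,  1.63508895e+00, -4.56753777e-06,
        1.19972412e+00, -6.97476401e-02]), 'joint_velocities': array([ 5.83110669e-05, -2.94052627e-03, -3.58187131e-03, -1.56258668e-03,
       -7.76089216e-04,  1.24521519e-03]), 'joint_efforts': array([-6.19262100e-04, -4.16403651e+01, -2.77645719e+01, -1.68185616e-04,
        3.97756361e-03, -2.42941283e-06]), 'eef_pos': array([257.22623426, 568.76802446, 230.13229719]), 'tool_rot': array([-0.66201256, -3.07043571,  0.00326491]), 'wrist_force': array([-0.70238156, -0.25717301,  0.614919  ]), 'wrist_torque': array([ 0.02707684, -0.01201864, -0.01353964]), 'finger_gap': 85.5814548009382}
```

View pics/scene0.png

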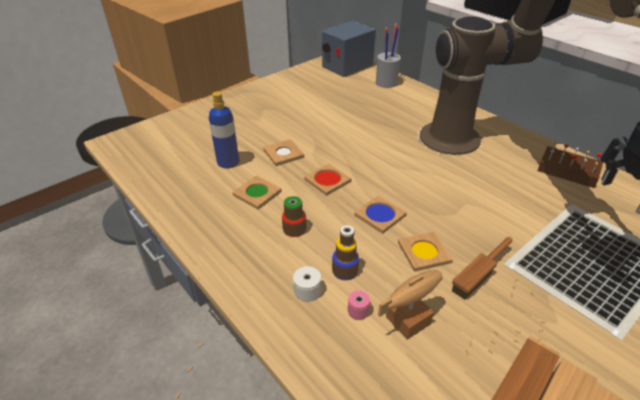

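View pics/top0.png

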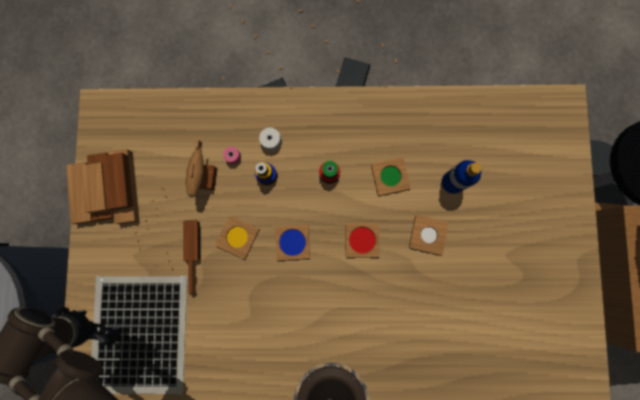

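Scene view: there are two piles, green on red at (293,215) and white on yellow on blue at (346,252). The white (307,283) and pink (359,305) look-alikes are near the piles. In the top view the piles are at (329,172) and (265,173), and the tiles are yellow (237,237), blue (292,242), red (362,240), white (428,235) and green (390,176). Next I'll measure positions.

```bash
cat > h.py <<'E'
from workcell import arm
import cv2, numpy as np
from scipy.spatial.transform import Rotation as R
def ray(cam,u,v,z):
    p=arm.camera_params(cam); f=200/np.tan(np.radians(p['vfov']/2))
    d=R.from_rotvec(p['attitude']).apply([(u-p['cx'])/f,(v-p['cy'])/f,1.]); o=np.asarray(p['origin'])
    return (o+d*(z-o[2])/d[2])[:2]
def proj(cam,P):
    p=arm.camera_params(cam); f=200/np.tan(np.radians(p['vfov']/2))
    c=R.from_rotvec(p['attitude']).inv().apply(np.asarray(P,float)-p['origin']); return c[0]/c[2]*f+p['cx'],c[1]/c[2]*f+p['cy']
def down(yaw):  # tool z down, jaw axis y at angle yaw in world xy
    y=np.array([np.cos(yaw),np.sin(yaw),0]); z=np.array([0,0,-1.]); x=np.cross(y,z)
    return R.from_matrix(np.c_[x,y,z]).as_rotvec()
E
python3 - <<'E'
from h import *
for cam in("top","scene"):
    arm.get_image(cam)
    for t in ["tile_"+c for c in "red blue yellow green white".split()]+["drum_"+c for c in "red blue yellow green white".split()]+["gas_bottle","fish_carving","bench_brush"]:
        for r in arm.regions_of(cam,t)[:3]:
            m=r['pixels']; ys,xs=np.nonzero(m)
            if len(xs)<4: continue
            z=14 if 'tile' in t else 0
            print(cam,t,round(r['p'],2),len(xs),np.round(r['bbox'],1),'cen',round(xs.mean(),1),round(ys.mean(),1), np.round(ray(cam,xs.mean(),ys.mean(),z),1))
print(arm.read_state()['time'])
E
```

```text
top tile_red 0.92 1053 [366.  239.8  31.3  30.4] cen 361.6 240.0 [466.1 -92.4]
top tile_blue 0.8 1101 [294.1 243.1  34.5  30.9] cen 291.7 242.2 [460.2 116.7]
top tile_yellow 0.82 1101 [238.2 239.4  39.3  44.7] cen 236.7 236.8 [477.1 282.5]
top tile_green 0.88 1115 [391.1 178.5  40.6  39.4] cen 390.3 175.6 [ 660.6 -182.1]
top tile_white 0.6 1188 [428.4 232.7  41.   41.8] cen 428.5 234.7 [ 481.2 -291.6]
top drum_red 0.56 35 [330.1 178.6  18.9   5.6] cen 329.3 178.5 [655.2   3.3]
top drum_blue 0.61 374 [268.6 138.2  19.4  20.3] cen 270.1 138.7 [782.3 187.5]
top drum_blue 0.47 146 [269.4 174.9  18.5  22.7] cen 270.0 177.3 [660.3 186.2]
top drum_blue 0.19 256 [330.4 168.7  11.8  14.8] cen 329.8 169.6 [683.    1.8]
top drum_yellow 0.63 239 [232.2 153.4  20.9  20.9] cen 231.6 155.1 [731.1 307. ]
top drum_yellow 0.48 125 [264.6 172.1  17.3  17.4] cen 265.5 173.9 [671.  200.4]
top drum_green 0.82 251 [329.2 169.8  13.6  20.7] cen 329.5 169.5 [683.4   2.8]
top drum_green 0.46 1150 [427.3 234.1  41.2  42.4] cen 428.5 234.6 [ 482.3 -294.5]
top drum_white 0.65 101 [259.3 170.7  12.6  13.8] cen 26
[... 1305 characters left out ...]
7] cen 345.8 252.6 [622.8 155.4]
scene drum_yellow 0.57 553 [357.9 303.6  19.9  30.5] cen 358.4 304.3 [709.2 288.3]
scene drum_green 0.7 861 [328.1 179.2  45.5  36.4] cen 327.8 178.7 [457.6 -99.4]
scene drum_green 0.57 415 [295.9 207.7  18.3  22. ] cen 293.1 207.3 [616.9 -66.1]
scene drum_white 0.74 279 [345.4 236.2  14.5  23.7] cen 346.6 235.8 [580.9 113.7]
scene drum_white 0.18 365 [346.8 248.1  22.4  23.5] cen 345.7 251.9 [621.4 153.4]
scene gas_bottle 0.55 1522 [224.8 127.9  30.8  74.9] cen 223.3 132.6 [ 558.7 -531.2]
scene fish_carving 0.95 2482 [409.6 303.5  65.4  67.4] cen 411.1 302.7 [616.5 362.5]
scene bench_brush 0.85 1193 [481.4 268.3  57.7  60. ] cen 476.6 271.4 [427.6 404.9]
1.5
```

```bash
python3 - <<'E'
import cv2
a=cv2.imread('pics/top0.png')[125:265,180:480]; cv2.imwrite('pics/topz.png',cv2.resize(a,None,fx=2.6,fy=2.6,interpolation=cv2.INTER_CUBIC))
a=cv2.imread('pics/scene0.png')[130:330,230:470]; cv2.imwrite('pics/scenez.png',cv2.resize(a,None,fx=2.9,fy=2.9,interpolation=cv2.INTER_CUBIC))
E
```

```text
(no output)
```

View pics/topz.png

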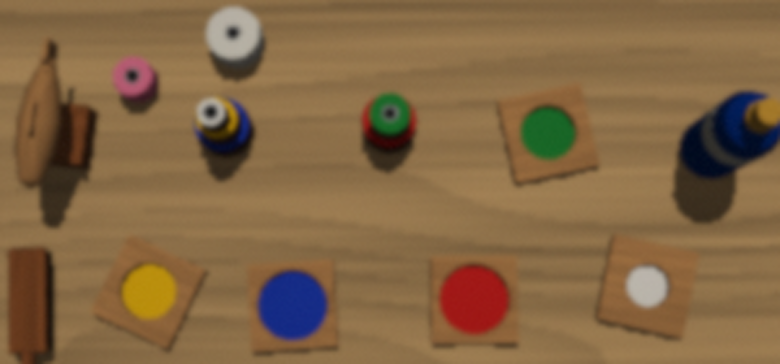

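View pics/scenez.png

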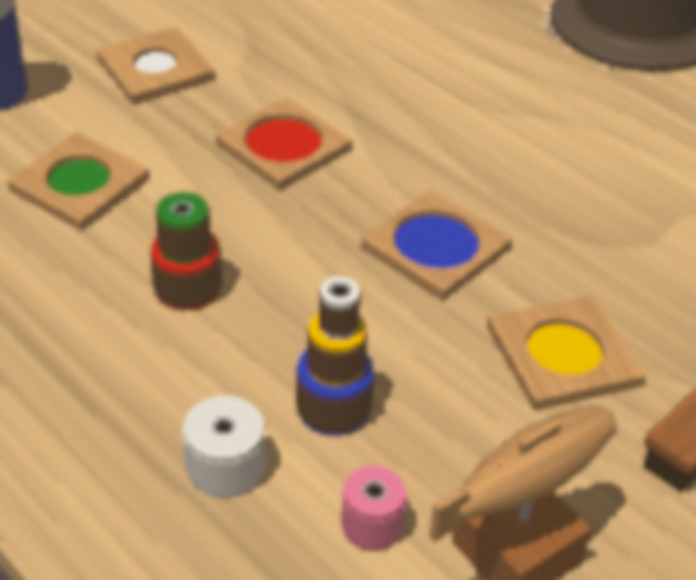

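Next, a finer fit: tile outlines against the masks and drum top discs by colour. I'll also test edge straightness for lens distortion.

```bash
cat > m.py <<'E'
from h import *
from scipy.optimize import minimize
I={n:cv2.imread(f'pics/{n}0.png') for n in("top","scene")}
# straightness of table's far edge in top
g=cv2.cvtColor(I['top'],cv2.COLOR_BGR2HSV)[:,:,1].astype(int)
xs=np.arange(90,580,10); ys=[]
for x in xs:
    c=g[60:120,x-2:x+3].mean(1); d=np.diff(c); ys.append(60.5+np.argmax(d))
k=np.polyfit(xs,ys,1); print('edge resid',np.round(np.array(ys)-np.polyval(k,xs),1))
tiles={}
for cam in("top","scene"):
    arm.get_image(cam)
    for c in "red blue yellow green white".split():
        r=[q for q in arm.regions_of(cam,"tile_"+c)]
        if not r: print('miss',cam,c); continue
        m=r[0]['pixels']; h=cv2.convexHull(np.argwhere(m)[:,::-1].astype(np.int32)); 
        M=np.zeros((400,640),np.uint8); cv2.fillConvexPoly(M,h,1)
        y0,x0=np.argwhere(m).mean(0); S=8
        bx=int(x0)-40; by=int(y0)-40
        B=cv2.resize(M[by:by+80,bx:bx+80].astype(np.float32),None,fx=S,fy=S,interpolation=cv2.INTER_LINEAR)
        def pred(p):
            cs=[(a*50,b*50) for a,b in((1,1),(1,-1),(-1,-1),(-1,1))]; co,si=np.cos(p[2]),np.sin(p[2])
            pts=[proj(cam,(p[0]+co*a-si*b,p[1]+si*a+co*b,z)) for a,b in cs for z in(0,14)]
            pts=((np.array(pts)-[bx,by]+.5)*S).astype(np.int32)
            A=np.zeros((80*S,80*S),np.float32); cv2.fillConvexPoly(A,cv2.convexHull(pts),1); return A
        f=lambda p:np.abs(pred(p)-B).sum()
        x,y=ray(cam,x0,y0,7)
        b=min((minimize(f,[x,y,w],method='Nelder-Mead',options=dict(initial_simplex=[[x-8,y-8,w],[x+8,y-8,w],[x,y+8,w],[x,y,w+.4]],xatol=.05,fatol=1)) for w in(0,.5,1.,-.5)),key=lambda q:q.fun)
        print(cam,c,np.round(b.x,2),'res px',b.fun/S/S,'of',m.sum())
E
python3 m.py
```

```text
edge resid [ 0.5  0.6 -0.3 -0.2 -0.1 -0.   0.1  0.2  0.3 -0.6  0.4 -0.5 -0.4 -0.3
 -0.2 -0.1 -0.   0.1 -0.8 -0.7  0.4  0.5  0.6  0.6 -0.3 -0.2 -0.1  0.
  0.1  0.2  0.3  0.4  0.5 -0.4 -0.3 -0.3 -0.2 -0.1  0.   0.1  0.2  0.3
  0.4  0.5 -0.4 -0.3 -0.2 -0.1 -0.1]
top red [467.54 -92.33   0.  ] res px 44.1942138671875 of 1122
top blue [461.36 116.61   1.62] res px 61.8662109375 of 1129
top yellow [478.09 284.4    1.13] res px 61.6712646484375 of 1112
top green [ 6.601e+02 -1.817e+02  2.000e-01] res px 65.5845947265625 of 1075
top white [ 482.06 -293.1     1.33] res px 68.3140869140625 of 1149
scene red [461.8  -93.88  -0.  ] res px 58.101806640625 of 881
scene blue [4.5744e+02 1.1609e+02 6.0000e-02] res px 60.235107421875 of 1078
scene yellow [473.74 281.87   1.14] res px 105.1397705078125 of 1455
scene green [ 6.5734e+02 -1.8454e+02  2.1000e-01] res px 67.2335205078125 of 970
scene white [ 4.7768e+02 -2.9402e+02 -2.3000e-01] res px 50.110595703125 of 695
```

```bash
cat > d.py <<'E'
from h import *
I={n:cv2.imread(f'pics/{n}0.png') for n in("top","scene")}
def blob(cam,col,c,r=14,z=None):
    im=I[cam]; hsv=cv2.cvtColor(im,cv2.COLOR_BGR2HSV); H,S,V=[hsv[:,:,i].astype(int) for i in range(3)]
    m={'red':((H<6)|(H>174))&(S>170)&(V>90),'green':(H>50)&(H<75)&(S>110)&(V>60),'blue':(H>105)&(H<130)&(S>130)&(V>60),'yellow':(H>20)&(H<28)&(S>190)&(V>130),'white':(S<50)&(V>120)}[col]
    yy,xx=np.mgrid[:400,:640]; m=m&(np.hypot(xx-c[0],yy-c[1])<r)
    n,l,st,ce=cv2.connectedComponentsWithStats(m.astype(np.uint8)); k=1+np.argmax(st[1:,4]) 
    h=cv2.convexHull(np.argwhere(l==k)[:,::-1].astype(np.int32)); M=np.zeros((400,640),np.uint8); cv2.fillConvexPoly(M,h,1)
    p=np.argwhere(M)[:,::-1]; return p.mean(0),len(p),np.ptp(p,axis=0)+1
if __name__=="__main__":
  for cam,col,c,z,r in [("top","green",(329,168),95,12),("scene","green",(293,202),95,12),("top","white",(261,168),135,9),("scene","white",(347,231),135,9),
    ("top","red",(362,240),6,22),("scene","red",(327,178),6,25),("top","blue",(292,242),6,22),("scene","blue",(380,213),6,25),("top","yellow",(237,237),6,20),("scene","yellow",(425,250),6,20),("top","green",(390,176),6,20),("scene","green",(257,190),6,20),("top","white",(428,235),6,18),("scene","white",(284,152),6,18)]:
    p,n,e=blob(cam,col,c,r); print(cam,col,z,np.round(p,1),n,e,np.round(ray(cam,*p,z),1))
E
python3 d.py
```

```text
top green 95 [329.5 168.3] 176 [14 15] [669.1   1.9]
scene green 95 [292.5 202.2] 148 [16 11] [669.4   4.4]
top white 135 [260.8 168. ] 80 [11  9] [663.9 194.2]
scene white 135 [346.9 230.7] 118 [13 11] [664.8 197.1]
top red 6 [362.  239.7] 550 [27 26] [467.2 -94. ]
scene red 6 [327.3 177.7] 278 [25 14] [460.9 -98.4]
top blue 6 [292. 242.] 507 [25 25] [461.3 116.5]
scene blue 6 [380.  212.8] 356 [27 17] [455.4 113.3]
top yellow 6 [236.7 236.6] 330 [20 20] [477.9 284.2]
scene yellow 6 [424.4 250. ] 354 [26 17] [472.3 281.4]
top green 6 [390.4 175.7] 302 [20 19] [ 661.7 -183.5]
scene green 6 [256.6 190.5] 163 [20 10] [ 655.7 -188.2]
top white 6 [428.5 234.6] 189 [16 15] [ 481.8 -293.4]
scene white 6 [283.  150.9] 75 [13  7] [ 475.4 -298.7]
```

Both cameras agree within a few mm (8 mm allowed). Tiles: red (465,-93), blue (459,116), yellow (476,283), green (660,-183), white (480,-293). Piles: A (664,196), B (669,3). I'll start with white.

```bash
cat >> h.py <<'E'
TILE=dict(red=(465,-93),blue=(459.5,116.5),yellow=(476,283.3),green=(659.5,-182.7),white=(480,-293.5))
A=(664.4,195.6);B=(669.3,3.)
def yaw_for(pts):
    best=None
    for y in(np.pi/2,-np.pi/2):
        q=[arm.solve_ik(p,down(y)) for p in pts]
        if any(a is None for a in q): continue
        c=max(abs(a[5]) for a in q)
        if best is None or c<best[0]: best=(c,y)
    return best
def say(t): s=arm.read_state(); print(t,'t',round(s['time'],1),'tcp',np.round(s['eef_pos'],1),'F',np.round(s['wrist_force'],1),'gap',round(s['finger_gap'],1)); return s
def pick(xy,zb,off,yaw,hi=220):
    o=down(yaw); x,y=xy
    arm.reach([x,y,hi],o); say('above')
    arm.servo_line([x,y,zb+off+25],o,vel=150)
    hit=arm.servo_line([x,y,zb+off],o,vel=50,max_force=8); say(f'down hit={hit}')
    if hit: arm.servo_line([x,y,zb+off+60],o); raise SystemExit('hit')
    arm.clamp(); say('clamped')
    arm.servo_line([x,y,zb+off+15],o,vel=40); arm.servo_line([x,y,hi],o,vel=150); return say('lifted')
def place(xy,off,yaw,hi=220):
    o=down(yaw); x,y=xy
    arm.reach([x,y,hi],o); arm.servo_line([x,y,6+off+12],o,vel=130); arm.wait(.2); say('over')
    hit=arm.servo_line([x,y,6+off-3],o,vel=15,max_force=4); say(f'set hit={hit}')
    arm.let_go(); arm.wait(.2); say('open')
    arm.servo_line([x,y,6+off+60],o,vel=100); arm.servo_line([x,y,hi],o,vel=200); say('clear')
E
python3 - <<'E'
from h import *
print(yaw_for([(*A,220),(*A,10),(*B,220),(*B,10)]+[(*t,220) for t in TILE.values()]+[(*t,16) for t in TILE.values()]))
pts=[(*A,220)]+[(*t,16) for t in TILE.values()]
for y in(np.pi/2,-np.pi/2): print(y,[np.round(q,2)if (q:=arm.solve_ik(p,down(y))) is not None else None for p in pts])
E
```

```text
(np.float64(2.029044186538023), -1.5707963267948966)
1.5707963267948966 [array([ 0.22,  0.45,  1.47, -0.  ,  1.23, -1.35]), array([-0.29,  0.36,  2.1 , -0.  ,  0.68, -1.86]), array([ 0.16,  0.36,  2.1 , -0.  ,  0.68, -1.41]), array([ 0.46,  0.47,  1.92, -0.  ,  0.75, -1.11]), array([-0.33,  0.67,  1.59, -0.  ,  0.89, -1.9 ]), array([-0.63,  0.49,  1.9 ,  0.  ,  0.76, -2.2 ])]
-1.5707963267948966 [array([ 0.22,  0.45,  1.47, -0.  ,  1.23,  1.79]), array([-0.29,  0.36,  2.1 , -0.  ,  0.68,  1.28]), array([ 0.16,  0.36,  2.1 , -0.  ,  0.68,  1.73]), array([ 0.46,  0.47,  1.92, -0.  ,  0.75,  2.03]), array([-0.33,  0.67,  1.59, -0.  ,  0.89,  1.24]), array([-0.63,  0.49,  1.9 , -0.  ,  0.76,  0.94])]
```

```bash
python3 - <<'E'
from h import *
yaw=-np.pi/2
s=pick(A,95,13,yaw)
cv2.imwrite('pics/s1.png',arm.get_image('scene'))
E
```

```text
above t 4.1 tcp [664.  196.5 220. ] F [ 0.1  0.9 -0.5] gap 85.1
down hit=False t 5.5 tcp [664.3 195.5 107.6] F [-0.2  0.1 -0.3] gap 85.8
clamped t 6.0 tcp [664.9 195.7 108.6] F [0.7 0.1 2.1] gap 30.5
lifted t 7.3 tcp [663.6 195.4 218.8] F [-0.5 -0.5 -0.5] gap 30.6
```

View pics/s1.png

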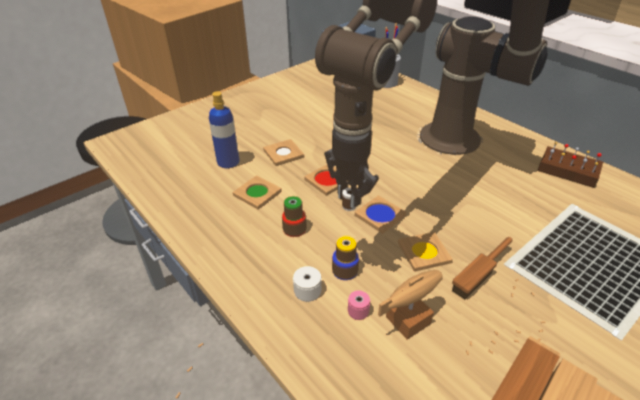

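White is held in the fingers at (348,195), and yellow still stands undisturbed on blue at (346,243). Placing white now.

```bash
python3 - <<'E'
from h import *
yaw=-np.pi/2
place(TILE['white'],13,yaw)
for n in('scene','top'):
    im=arm.get_image(n); cv2.imwrite(f'pics/{n}2.png',im)
a=cv2.imread('pics/scene2.png')[110:210,220:360]; b=cv2.imread('pics/top2.png')[185:285,360:500]
cv2.imwrite('pics/c2.png',cv2.resize(np.vstack([a,b]),None,fx=3,fy=3,interpolation=cv2.INTER_CUBIC))
E
```

```text
over t 11.1 tcp [ 480.5 -293.8   31.7] F [-0.2  0.7  0.1] gap 30.3
set hit=True t 11.8 tcp [ 479.8 -293.4   19.5] F [-0.5 -0.8  4.6] gap 30.4
open t 12.6 tcp [ 479.  -292.8   18.7] F [-0.2  0.7  0.3] gap 85.7
clear t 14.2 tcp [ 479.  -292.8  218.4] F [-0.2  0.  -1. ] gap 85.4
```

View pics/c2.png

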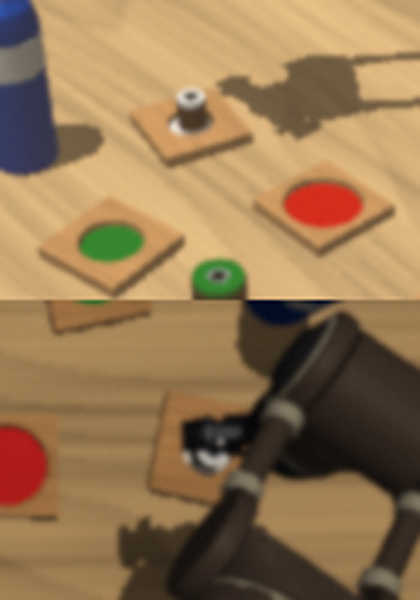

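White landed at floor height (contact at z≈19.5, expected 19). Now yellow; I'll check white's centring from the same pictures.

```bash
python3 - <<'E'
from h import *
import d
d.I={n:cv2.imread(f'pics/{n}2.png') for n in('scene','top')}
p,n,e=d.blob('scene','white',(283,142),7); print('white top',np.round(p,1),n,e,ray('scene',*p,46))
p,n,e=d.blob('scene','yellow',(346,243),12); print('yellow top',np.round(p,1),n,e,ray('scene',*p,95))
p,n,e=d.blob('top','yellow',(263,170),12); print('yellow top',np.round(p,1),n,e,ray('top',*p,95))
yaw=-np.pi/2
pick(A,50,12,yaw)
place(TILE['yellow'],12,yaw)
arm.reach([*A,220],down(yaw))
for n in('scene','top'):
    im=arm.get_image(n); cv2.imwrite(f'pics/{n}3.png',im)
say('')
E
```

```text
white top [283.  142.5] 46 [9 6] [ 480.49111409 -288.29841978]
yellow top [345.9 243.6] 249 [19 16] [666.07715964 197.20359224]
yellow top [262.9 170.1] 180 [15 15] [665.12351795 194.31408278]
above t 16.2 tcp [664.6 194.2 220. ] F [-0.  -0.  -0.3] gap 85.3
down hit=False t 17.9 tcp [664.2 195.6  61.6] F [-0.6  0.1 -0.9] gap 85.3
clamped t 18.3 tcp [665.1 195.8  62.8] F [ 0.4 -0.5  1.9] gap 46.7
lifted t 20.0 tcp [663.4 195.3 218.4] F [-0.3  0.2 -1.9] gap 46.9
over t 22.6 tcp [476.5 283.6  30.7] F [ 0.3 -0.2 -1.6] gap 46.7
set hit=True t 23.3 tcp [475.8 283.2  18.7] F [-0.   0.1  4.3] gap 46.6
open t 24.0 tcp [474.6 282.6  17.8] F [ 0.2  0.  -0. ] gap 85.0
clear t 25.6 tcp [474.9 282.8 218.4] F [ 1.2  0.3 -1.2] gap 85.1
 t 26.6 tcp [662.6 196.9 219.5] F [-0.6  0.1  0. ] gap 85.5
```

View pics/scene3.png

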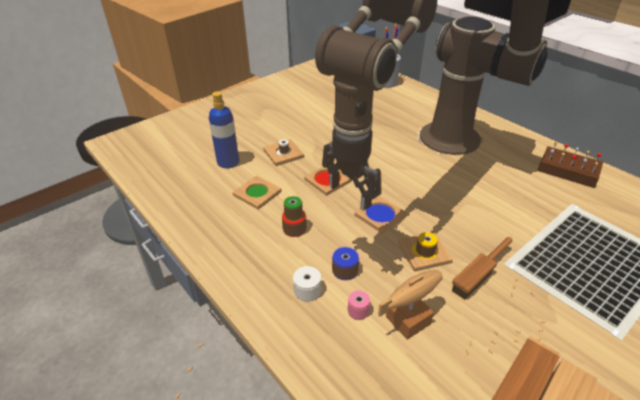

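View pics/top3.png

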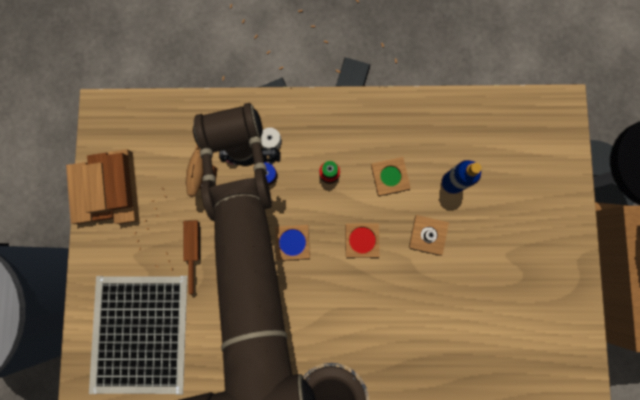

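Scene view: yellow stands in its tile at (427,243) and white in its tile at (284,146). Blue is alone at (346,262) and the bystanders haven't moved. Blue next, then green.

```bash
python3 - <<'E'
from h import *
import d
d.I={n:cv2.imread(f'pics/{n}3.png') for n in('scene','top')}
p,n,e=d.blob('scene','blue',(346,256),14); b=ray('scene',*p,50); print('blue top',np.round(p,1),n,e,b)
p,n,e=d.blob('scene','yellow',(427,239),10); print('yel top',np.round(p,1),n,e,ray('scene',*p,51))
yaw=-np.pi/2
pick(A,0,11,yaw)
place(TILE['blue'],11,yaw)
pick(B,50,12,yaw)
place(TILE['green'],12,yaw)
arm.reach([*B,220],down(yaw))
for n in('scene','top'):
    im=arm.get_image(n); cv2.imwrite(f'pics/{n}4.png',im)
say('')
E
```

```text
blue top [345.2 257.1] 389 [25 19] [666.54293431 197.38769483]
yel top [427.8 239.6] 212 [18 14] [477.17043172 287.50610996]
above t 26.8 tcp [663.8 196.5 220.6] F [-0.2  0.2  0.1] gap 85.7
down hit=False t 28.8 tcp [664.2 195.6  10.6] F [-0.3 -0.9  0.5] gap 85.8
clamped t 29.2 tcp [665.3 195.7  11.9] F [0.6 0.9 1.6] gap 62.9
lifted t 31.1 tcp [663.4 195.4 218.3] F [-0.8 -0.1 -2.6] gap 62.9
over t 33.8 tcp [460.  116.6  29.6] F [-0.  -0.1 -1.7] gap 62.4
set hit=True t 34.6 tcp [459.3 116.5  17.8] F [-1.3  0.5  4.8] gap 63.0
open t 35.1 tcp [457.7 116.2  16.7] F [-0.1  0.6  0.9] gap 85.2
clear t 36.8 tcp [458.3 116.3 218.5] F [ 0.2 -0.2  1. ] gap 85.5
above t 37.7 tcp [667.8   3.7 218.6] F [ 0.1 -0.4  0.3] gap 85.1
down hit=False t 39.4 tcp [669.1   3.   61.6] F [ 0.3 -0.5 -0.4] gap 85.4
clamped t 39.8 tcp [670.1   3.   62.8] F [ 1.  -0.5  2.6] gap 46.5
lifted t 41.4 tcp [668.3   3.  218.5] F [ 0.2  0.5 -2.3] gap 46.6
over t 44.0 tcp [ 660.  -182.9   30.8] F [-0.5 -0.2 -1.8] gap 46.5
set hit=True t 44.7 tcp [ 659.3 -182.6   18.8] F [ 0.8 -0.3  4.6] gap 46.5
open t 45.4 tcp [ 657.9 -182.1   17.3] F [ 0.4 -0.3 -0.6] gap 85.3
clear t 47.0 tcp [ 658.3 -182.3  218. ] F [ 0.6  0.7 -1.1] gap 85.4
 t 47.9 tcp [669.3   0.9 219.5] F [-0.2  0.9 -0. ] gap 85.1
```

View pics/scene4.png

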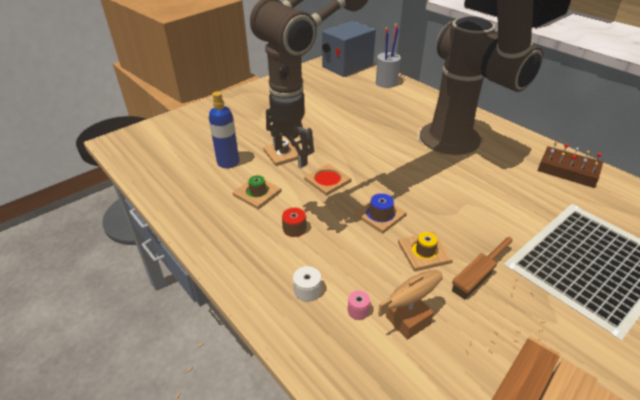

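View pics/top4.png

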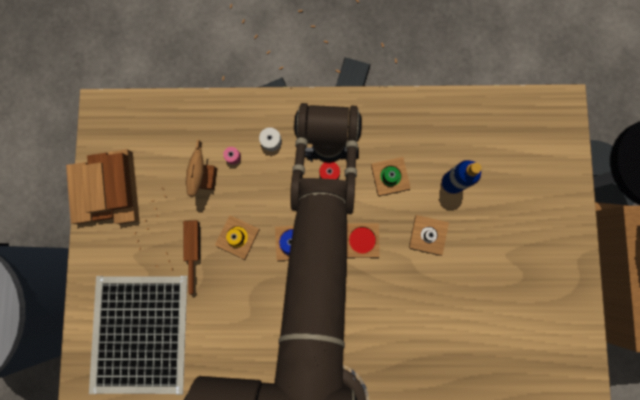

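Green (257,185), blue (381,207) and yellow (427,244) stand in their tiles, and only red is left on the bench at (293,220). I'll move red, then clear the arm and do the final check.

```bash
python3 - <<'E'
from h import *
import d
yaw=-np.pi/2
pick(B,0,11,yaw)
place(TILE['red'],11,yaw)
arm.goto_joints([1.076,0.308,1.634,0,1.2,-0.07]); say('')
for n in('scene','top'):
    im=arm.get_image(n); cv2.imwrite(f'pics/{n}5.png',im); d.I[n]=im
for c,h in dict(red=50,blue=50,yellow=45,green=45,white=40).items():
    for cam in('top','scene'):
        u=proj(cam,(*TILE[c],6+h)); p,n,e=d.blob(cam,c,u,(9 if c=='white' else 13)if h<50 else 15); print(c,cam,np.round(p,1),n,e,'offset',np.round(ray(cam,*p,6+h)-TILE[c],1))
a=d.I['top'][125:265,180:480]; cv2.imwrite('pics/topz5.png',cv2.resize(a,None,fx=2.6,fy=2.6,interpolation=cv2.INTER_CUBIC))
a=d.I['scene'][110:310,200:470]; cv2.imwrite('pics/scenez5.png',cv2.resize(a,None,fx=2.9,fy=2.9,interpolation=cv2.INTER_CUBIC))
E
```

```text
above t 48.1 tcp [669.4   1.6 220. ] F [ 0.6 -0.2  0.6] gap 85.6
down hit=False t 50.2 tcp [669.1   3.   10.6] F [-0.4  0.2  0.3] gap 85.4
clamped t 50.5 tcp [670.2   3.   11.8] F [1.4 0.1 1.8] gap 62.6
lifted t 52.5 tcp [668.3   3.  218.4] F [-0.2  0.1 -2.9] gap 62.6
over t 55.2 tcp [465.5 -93.2  29.6] F [ 0.6  0.1 -1.4] gap 62.4
set hit=True t 55.9 tcp [464.8 -93.   17.7] F [-1.1  1.1  5. ] gap 62.6
open t 56.5 tcp [463.3 -92.5  16.7] F [ 1.  -0.2 -0.1] gap 85.5
clear t 58.1 tcp [463.9 -92.7 218.5] F [-0.2 -0.1 -0.1] gap 85.2
 t 60.6 tcp [258.6 568.6 231.2] F [-0.5 -0.4 -0.6] gap 85.4
red top [362.3 238.8] 507 [27 24] offset [3.1 1. ]
red scene [328.4 166.6] 216 [20 14] offset [1.2 5.4]
blue top [292.1 241.6] 485 [25 24] offset [ 1.3 -4.5]
blue scene [381.8 201.2] 264 [22 15] offset [2.1 3.5]
yellow top [236.7 235.7] 301 [20 18] offset [ 2.6 -8.2]
yellow scene [427.2 239.4] 226 [19 14] offset [1.7 2.8]
green top [390.7 174.4] 256 [20 16] offset [-1.7  3.9]
green scene [256.2 180.5] 109 [14 10] offset [-0.5  4.7]
white top [429.9 233.5] 134 [14 13] offset [3.2 4. ]
white scene [283.1 142.5] 45 [9 6] offset [0.2 5.2]
```

View pics/topz5.png

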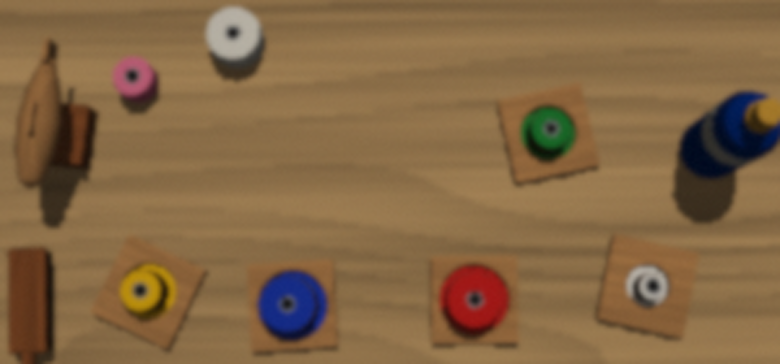

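View pics/scenez5.png

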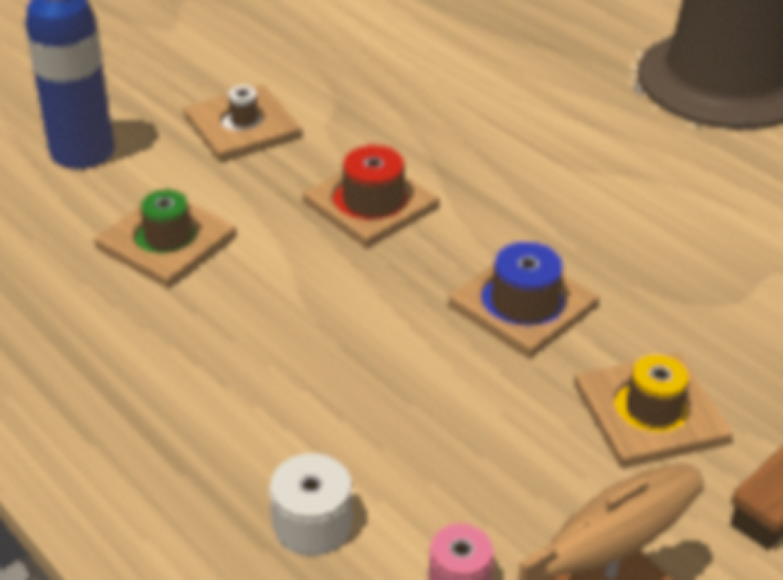

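All five drums stand upright inside their pockets. Each set-down contact was within 1 mm of the expected floor height, where a drum on the rim would read 8 mm high. The bottle, fish, brush and look-alikes are in the same pixels as at the start. I'm handing in.

```bash
python3 - <<'E'
from h import *
arm.sign_off()
E
```

```text
the job is handed in; nothing more can be done
```

I took both piles apart and set every drum in the tile of its own colour, in the order white, yellow, blue, green, red. I handed the job in at about 61 s of the 138 s allowed.

- **Set-downs:** each drum was lowered slowly until it touched, and touched within 1 mm of the expected pocket-floor height. A drum sitting on the rim would have read 8 mm high. Sampled wrist forces stayed around 5 N.
- **Last pictures:** all five drums stand upright in their pockets. The bottle, fish, brush and look-alikes look unmoved. The arm was back at its start pose, touching nothing.
- **Disagreements:** the cameras differed by up to about 6 mm on the tiles, so I used their averages. The scene camera puts the drums 3 to 5 mm off centre towards +y, with 8 mm allowed. The top camera's reading for yellow was 8 mm off in y. I put that down to the yellow drum blending with the yellow pocket floor, because the scene camera shows only 3 mm.

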